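# Fill the wash rack and lift it level off its drip tray

### The arm

A 6-joint arm with a two-finger parallel gripper is mounted at the origin on a cart in front of the work surface, level with it; the furniture and walls round the work are solid. World frame = base frame: x ahead of the robot, y to its left, z up, the work surface at z = 0. Lengths are in m, angles in rad, forces in N, time in s.
With the tool pointing down it reaches from about 0.375 to 0.9 m from the base axis. Payload 3.1 kg.
Tool frame: the origin (TCP) lies at the very end of the fingers, on their centre line; the grasp point (between the pads) lies 19 mm behind it; z points along the fingers, y is the direction in which the jaws open and shut (so a half turn about z gives the same grasp; the last joint's range is limited). The gripper opens to 87 mm and grips with 3 to 60 N. Pads are 19 mm wide; open, the fingers measure 117 mm over their backs; the gripper's body (75 mm by 190 mm) begins 51 mm behind the grasp point.
Start: joints at [-1.466, 0.527, 1.433, -0, 1.181, -0.178], TCP at [0.175, -0.6, 0.223] pointing down, gripper open.
Joint ranges: [-3.08, 3.08], [-0.75, 2.2], [0.22, 2.44], [-1.43, 4.57], [0, 2.65], [-2.85, 2.85]. Speed limits (rad/s): [2.79, 2.79, 3.14, 3.14, 3.14, 3.14].

### API

Orientations are given as a unit quaternion [x, y, z, w].
In Python, from cell import ctrl, cams, job gives the robot as it stands.
- The arm moves only by the tool carry_out, never from a script. Its arguments are lists of equal length, an entry for each row: "travel": the shift along the world's x, y, z in mm, a list of three; "delta_rot": the turn, a rotation vector about the world's x, y, z in degrees, a list of three. A call has exactly 5 rows; each row is the pose to reach, as a shift and turn from the pose measured when the call began; what a row does not reach only later rows make up. A row lasts 1/8 s, in which the tool goes at most 62.5 mm and 10.7 degrees, less where a joint would pass 70% of its speed; a pose out of reach is approached as far as the arm can. A call with a gripper value outside its range is refused whole. "gripper" is the closure, from 0 (fully open) to 1 (shut), set as the call begins (left out, the last holds). The fingers move at their own pace and stop on an object; the grip force is fixed at half the most. Time passes only in rows, so rows that repeat a pose let the fingers close, or fill a call up. It gives the time, the measured TCP pose, the force and the opening at its end, in the units of the state.
- ctrl.get_obs(): the state, without advancing time (a new reading comes with each control period).
- cams.get_image(name): name is "side" or "top" or "wrist"; returns a dict with "img" (480x640x3 uint8, red, green, blue), "fx", "fy", "cx", "cy" (pixels), "distortion" ([k1, k2, p1, p2, k3] as OpenCV has them; the pictures are not rectified), "rvec" (rotation vector, rad) and "tvec" (3), from world to camera coordinates, as OpenCV has them. Camera axes: x right, y down, z forward; pixel columns grow to the right and rows downward; lengths in m; the calibration is good to about 2 mm. A picture is of the moment at which its call begins. There is no depth.
- job.finish_job(): hands the job in, once; it reports no verdict.
The state is a dict: "clock": time; "joint_pos": joint angles; "joint_velocities": joint speeds; "joint_torque": joint torques, N m; "position": TCP position; "tcp_rot": TCP orientation; "force": force on the tool from outside, world axes, zero at the start; "ft_torque": the same for the moment, N m; "width": opening from 0.0 (shut) to 1.0 (fully open).
Only numpy, scipy, OpenCV 4.12 (cv2) and the standard library are available. Lean on these libraries where they do the work, as an engineer would, in place of code of your own. Each camera call takes 0.05 s, during which the arm holds its last target.

### The job

Set the loose nozzle nut on the empty post of the wash rack while the rack stands in its drip tray, right down on the post's shoulder like the other three, and let go of it. Then pinch the rack's bail by the middle of its blue grip, swing it upright and lift the rack straight up with it: finish while holding the rack level and still, about 10 cm above the tray and over it, all four nuts on their posts, so that I can pull the tray away. Never tip the rack, and leave the valve disc and the jar where they are.

Things in the scene. Friction and masses are not known exactly. Their poses are not given: they have to be found in the camera images.
- tray: shallow steel drip tray, fixed to the bench, 176 mm (its x) x 190 mm (its y), rim 19 mm high, floor 3 mm thick; origin at the centre of its underside, z up. It stands at any yaw within 75 degrees either way
- rack: wash rack, loose in the tray, 0.3 to 0.4 kg empty: steel frame 104 (its x) x 152 mm (its y), top 26 mm above its black feet. Brass posts at x, y = +-42 mm: shoulder 24 mm across, top 34 mm above the feet; on it a pin 12.4 mm across, 24 mm tall, tip rounded. Ears at y = +-74 mm, 26 mm wide in x, rise to 95 mm and carry the bail. Origin: centre, at the feet's underside; z up
- bail: the rack's bail, a U of steel rod swinging freely in the ears about the rack's y axis, 84 mm above the feet; it starts lying over to the rack's +x on a stop, 1.45 rad from upright. Carried by it, the rack hangs freely and levels itself if evenly loaded; swinging dies out in 2 s. Origin on the swing axis midway between the ears; z points to the middle of the grip
- bail_grip (a point): middle of the bail's blue grip sleeve, which turns freely on the rod: 12 mm across, 80 mm long along the rack's y, 72 mm from the swing axis. As it lies it is about 93 mm above the feet, 71 mm to the rack's +x; upright, 156 mm above the feet
- nut_last: the loose grey steel nozzle nut, standing on the bench to the robot's right: 28 mm across, 26 mm high, stepped outside, through bore 16 mm. Origin at the centre of its underside, z up; 45 g
- nut_a: a nut of the same kind, already on the post at the rack's x = +42, y = +42 mm; origin at the centre of its underside
- nut_b: the same, on the post at x = +42, y = -42 mm
- nut_c: the same, on the post at x = -42, y = +42 mm
- post_free (a point): centre of the top of the empty post's shoulder (where the nut's underside shall rest), at the rack's x = -42, y = -42 mm, 34 mm above the feet; axes as the rack's
- post_a (a point): the same point of the post that carries nut_a
- post_b (a point): the same point of the post that carries nut_b
- post_c (a point): the same point of the post that carries nut_c
- disc: bystander: pale steel valve disc, 27 mm across, 10 mm high, lying flat on the bench near the loose nut (the two may lie either way round); origin at the centre of its underside
- jar: bystander: small brown jar with black cap, 46 mm across, 71 mm high; origin at the centre of its underside

How it is judged:
On the way:
1. the loose nut sits on the shoulder of the empty post and has been let go, the rack still standing in the tray (horizontal distance between nut_last and post_free below 0.005 m and z of nut_last in the frame of post_free between -0.003 and 0.003 m and angle between nut_last's own z axis and vertical below 0.1 rad and contact force between the fingers and nut_last below 0.1 N and z of rack in the frame of tray below 0.008 m), for 0.2 s.
At the end, for the whole second after the job is handed in: The gripper holds the middle of the grip (35 mm); rack over the tray (60 mm), feet 60 to 150 mm above the tray's underside, touching it nowhere, level to 0.07 rad, still (20 mm/s, 0.15 rad/s); all four nuts down on their posts (5 mm); disc and jar within 30 mm of their start (z of rack in the frame of tray between 0.06 and 0.15 m and horizontal distance between rack and tray below 0.06 m and angle between rack's own z axis and vertical below 0.07 rad and linear speed of rack below 0.02 m/s and angular speed of rack below 0.15 rad/s and distance between the grasp point and bail_grip below 0.035 m and contact force between the fingers and bail above 1 N and contact force between rack and tray below 0.01 N and horizontal distance between nut_last and post_free below 0.005 m and z of nut_last in the frame of post_free below 0.003 m and distance between nut_a and post_a below 0.006 m and distance between nut_b and post_b below 0.006 m and distance between nut_c and post_c below 0.006 m and distance of each of disc, jar from where it was at the start of the episode below 0.03 m); the arm keeps its last pose, push and grip.
It fails at once if the rack is tipped by more than 0.35 rad (20 degrees) (angle between rack's own z axis and vertical above 0.35 rad).
It fails at once if the valve disc or the jar is pushed more than 30 mm away (distance of any of disc, jar from where it was at the start of the episode above 0.03 m).
It also fails if it takes over 70 s, if anything falls off the work surface, if the arm or the gripper's body presses on something with over 40 N, if the wrist force passes 120 N, or if a joint passes its speed limit or range.

## Working session

There is one attempt and no reset: what is moved stays moved. The work goes in short steps, Python scripts to look and compute and a tool call to move; the robot and the scene stay as the last step left them, time stands still between calls to the robot, and variables do not carry over. Pictures are saved under pics/ and viewed, and the job is handed in when it is done.

Besides the shell and the picture viewer there is one more tool, called after ">>>" as a command line: name --argument value ..., lists and objects as JSON in quotes. carry_out: Moves the arm, as the interface text tells. Its arguments: {"type":"object","properties":{"travel":{"type":"array","items":{"type":"array","items":{"type":"number"}}},"delta_rot":{"type":"array","items":{"type":"array","items":{"type":"number"}}},"gripper":{"type":"number"}},"required":["travel","delta_rot"]}

```bash
mkdir -p pics; ls; cat > h.py <<'E'
import numpy as np, cv2, pickle
from cell import ctrl, cams, job
def snap(n,tag):
    d=cams.get_image(n); pickle.dump(d,open(f'pics/{tag}.pkl','wb'))
    cv2.imwrite(f'pics/{tag}.png',d['img'][:,:,::-1]); return d
def load(tag): return pickle.load(open(f'pics/{tag}.pkl','rb'))
def K(d): return np.array([[d['fx'],0,d['cx']],[0,d['fy'],d['cy']],[0,0,1.]])
def ray(d,px):
    u=cv2.undistortPoints(np.array(px,float).reshape(-1,1,2),K(d),np.array(d['distortion'],float)).reshape(-1,2)
    R=cv2.Rodrigues(np.array(d['rvec'],float))[0]; t=np.array(d['tvec'],float).reshape(3)
    dirs=np.c_[u,np.ones(len(u))]@R
    return -R.T@t, dirs/np.linalg.norm(dirs,axis=1)[:,None]
def onz(d,px,z):
    o,r=ray(d,px); return o+r*((z-o[2])/r[:,2])[:,None]
def proj(d,P):
    return cv2.projectPoints(np.array(P,float).reshape(-1,1,3),np.array(d['rvec'],float),np.array(d['tvec'],float),K(d),np.array(d['distortion'],float))[0].reshape(-1,2)
def tri(d1,p1,d2,p2):
    A=np.zeros((3,3));b=np.zeros(3)
    for d,p in((d1,p1),(d2,p2)):
        o,r=ray(d,[p]);M=np.eye(3)-np.outer(r[0],r[0]);A+=M;b+=M@o
    return np.linalg.solve(A,b)
E
python3 - <<'E'
from h import *
for n in('top','side','wrist'):
    d=snap(n,n+'0'); print(n,ray(d,[[320,240]]))
print(ctrl.get_obs())
E
```

```text
pics
top (array([ 0.4835553 , -0.18455115,  1.05140107]), array([[ 0.08372225, -0.00765643, -0.99645972]]))
side (array([0.24964917, 0.65361265, 0.50376169]), array([[ 0.27440919, -0.87167368, -0.40605983]]))
wrist (array([ 0.24664924, -0.5785022 ,  0.38218236]), array([[-0.26826474, -0.07548347, -0.9603834 ]]))
{'clock': 0.15, 'joint_pos': array([-1.46550255e+00,  5.28272959e-01,  1.43358266e+00,  3.04527930e-06,
        1.18140598e+00, -1.78508771e-01]), 'joint_velocities': array([-1.05165074e-03, -3.97058473e-03, -2.44332407e-03, -1.94730463e-05,
        5.52314397e-04, -6.48151466e-05]), 'joint_torque': array([ 7.22123659e-04, -4.40431237e+01, -1.76842725e+01,  6.33568573e-02,
        5.52288454e-02, -1.06297628e-04]), 'position': array([ 0.17497015, -0.59943543,  0.221792  ]), 'tcp_rot': array([ 9.89948634e-01,  1.41424911e-01,  3.19484302e-05, -8.33863893e-04]), 'force': array([-0.7873763 ,  0.70224324,  0.00832086]), 'ft_torque': array([-0.00874886,  0.02886406,  0.02625629]), 'width': 0.996109905139968}
```

View pics/top0.png

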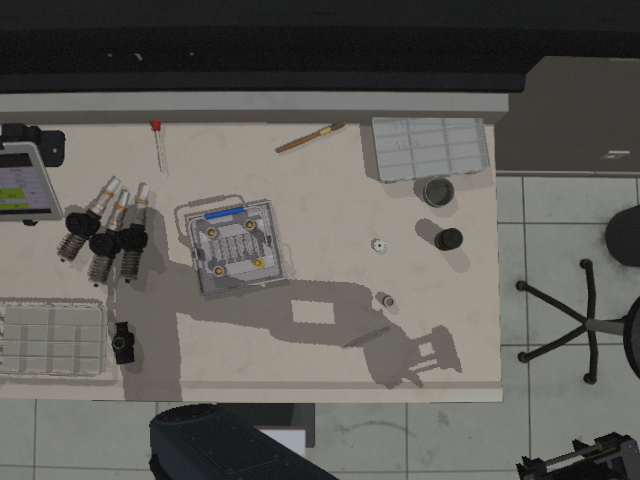

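View pics/side0.png

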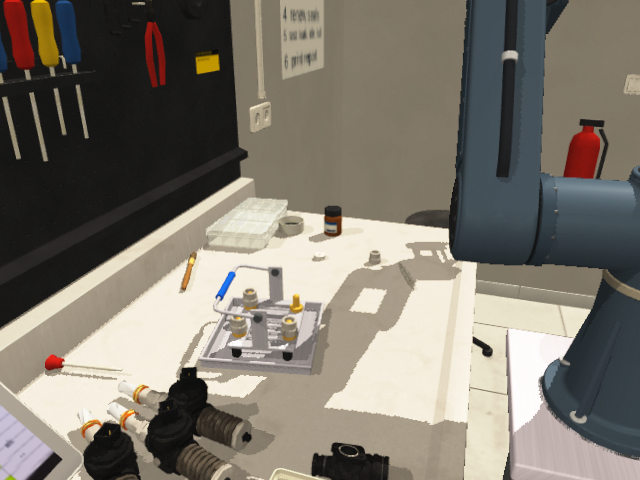

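View pics/wrist0.png

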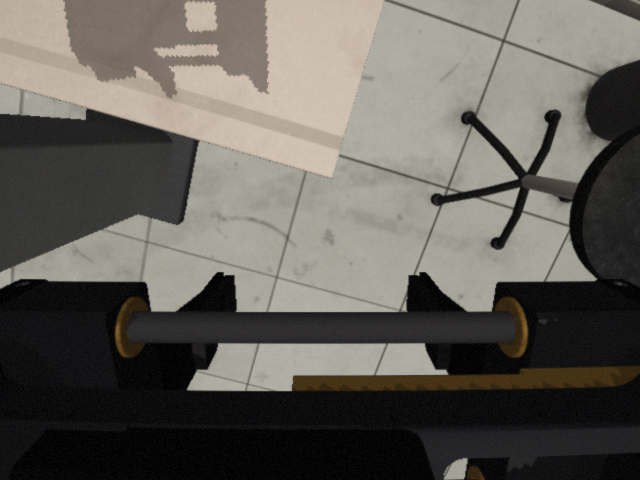

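```bash
python3 - <<'E'
from h import *
d=load('top0')['img'][:,:,::-1]
a=cv2.resize(d[185:305,165:325],None,fx=5,fy=5,interpolation=cv2.INTER_CUBIC);cv2.imwrite('pics/c1.png',a)
b=cv2.resize(d[220:320,360:480],None,fx=5,fy=5,interpolation=cv2.INTER_CUBIC);cv2.imwrite('pics/c2.png',b)
d=load('side0')['img'][:,:,::-1]
a=cv2.resize(d[240:380,190:390],None,fx=4,fy=4,interpolation=cv2.INTER_CUBIC);cv2.imwrite('pics/c3.png',a)
E
```

```text
(no output)
```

View pics/c1.png

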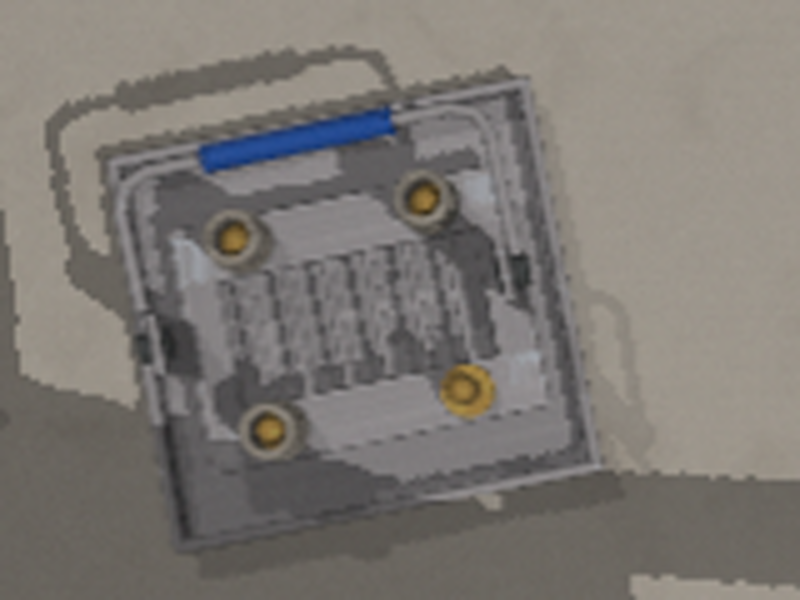

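View pics/c2.png

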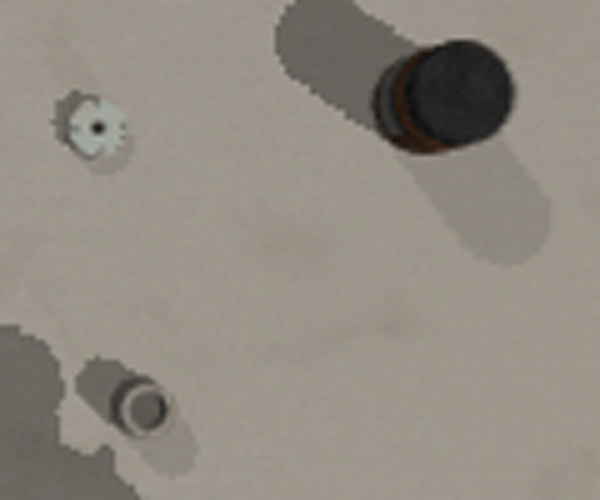

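View pics/c3.png

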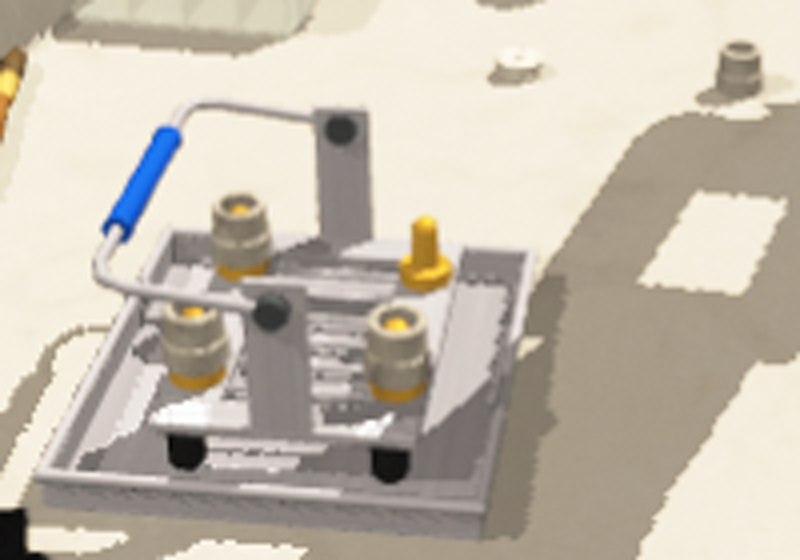

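```bash
cat > meas.py <<'E'
from h import *
t=load('top0');s=load('side0')
def c(p,o,f): return (np.array(p,float)+.5)/f-.5+np.array(o)
pins=[c(p,(165,185),5) for p in[(234,239),(425,199),(268,430),(466,388)]]
W=onz(t,pins,0.060); print(W.round(4))
loc=np.array([[42,42],[42,-42],[-42,42],[-42,-42]])/1000
# 2D rigid fit
A=loc-loc.mean(0);B=W[:,:2]-W[:,:2].mean(0)
th=np.arctan2((A[:,0]*B[:,1]-A[:,1]*B[:,0]).sum(),(A*B).sum());print('yaw',np.degrees(th),'c',W[:,:2].mean(0))
R=np.array([[np.cos(th),-np.sin(th)],[np.sin(th),np.cos(th)]]);ctr=W[:,:2].mean(0)
print('fit',(loc@R.T+ctr).round(4))
# tray from rim corners z=.019
tc=onz(t,[c(p,(165,185),5) for p in[(108,160),(525,78),(600,465),(183,545)]],0.019);print('tray',tc.round(4),tc.mean(0))
print('pinside',onz(s,[c((425,220),(190,240),4)],0.060), 'tri',tri(t,pins[3],s,c((425,218),(190,240),4)))
def blue(d,box):
    h=cv2.cvtColor(d['img'],cv2.COLOR_RGB2HSV);m=cv2.inRange(h,(105,150,60),(125,255,255))
    k=np.zeros_like(m);x0,y0,x1,y1=box;k[y0:y1,x0:x1]=m[y0:y1,x0:x1]
    M=cv2.moments(k,True);return M['m10']/M['m00'],M['m01']/M['m00']
bt=blue(t,(165,185,325,305));bs=blue(s,(190,240,390,380))
print('grip',bt,bs,tri(t,bt,s,bs),'pred',np.r_[R@[.071,0]+ctr,.096])
nt=c((146,408),(360,220),5)
print('nut',onz(t,[nt],.026),'side',onz(s,[c((740,46),(190,240),4)],.026))
print('disc',onz(t,[c((98,127),(360,220),5)],.010),'jar',onz(t,[c((460,92),(360,220),5)],.071))
E
python3 meas.py
```

```text
[[ 0.5825  0.0424  0.06  ]
 [ 0.6001 -0.04    0.06  ]
 [ 0.5002  0.0258  0.06  ]
 [ 0.5186 -0.059   0.06  ]]
yaw 12.18713622073121 c [ 0.55033959 -0.00769905]
fit [[ 0.5825  0.0422]
 [ 0.6003 -0.0399]
 [ 0.5004  0.0245]
 [ 0.5182 -0.0576]]
tray [[ 0.6222  0.1099  0.019 ]
 [ 0.6601 -0.0784  0.019 ]
 [ 0.486  -0.114   0.019 ]
 [ 0.4496  0.0715  0.019 ]] [ 0.55448339 -0.00272981  0.019     ]
pinside [[ 0.51831528 -0.05764682  0.06      ]] tri [ 0.51868659 -0.05896657  0.06021871]
grip (224.10416666666666, 212.53125) (225.6140350877193, 284.57894736842104) [0.62028091 0.00808917 0.09774472] pred [0.61973948 0.00728943 0.096     ]
nut [[ 0.43487449 -0.3445156   0.026     ]] side [[ 0.43521353 -0.35050412  0.026     ]]
disc [[ 0.56020393 -0.32637104  0.01      ]] jar [[ 0.57123976 -0.47344227  0.071     ]]
```

>>> carry_out --travel '[[35, 35, -5], [80, 75, -10], [125, 120, -20], [170, 165, -30], [210, 205, -40]]' --delta_rot '[[0, 0, 10], [0, 0, 20], [0, 0, 30], [0, 0, 40], [0, 0, 50]]' --gripper 0.1

```text
clock: 0.78
position: [0.3862, -0.3929, 0.1815]
tcp_rot: [0.836, 0.549, -0.0, -0.001]
force: [1.4, -0.2, -0.3]
width: 0.899
```

>>> carry_out --travel '[[10, 15, -5], [25, 30, -10], [40, 40, -20], [50, 50, -30], [50, 50, -40]]' --delta_rot '[[0, 0, 10], [0, 0, 20], [0, 0, 30], [0, 0, 40], [0, 0, 50]]'

```text
clock: 1.4
position: [0.4367, -0.3419, 0.1409]
tcp_rot: [0.523, 0.853, -0.0, -0.001]
force: [-0.2, 0.2, -0.7]
width: 0.905
```

>>> carry_out --travel '[[0, 0, -5], [0, 0, -5], [0, 0, -5], [0, 0, -5], [0, 0, -5]]' --delta_rot '[[0, 0, 10], [0, 0, 20], [0, 0, 30], [0, 0, 30], [0, 0, 30]]'

```text
clock: 2.02
position: [0.4367, -0.3418, 0.1358]
tcp_rot: [0.285, 0.958, -0.0, -0.001]
force: [0.5, -0.1, 0.2]
width: 0.9
```

```bash
python3 - <<'E'
from h import *
w=snap('wrist','w1');o=ctrl.get_obs();print(o['clock'],o['position'],o['tcp_rot'],o['width'],o['joint_pos'])
print(proj(w,[[.4349,-.3445,.026],[.4352,-.3505,.026],[.5602,-.3264,.01]]))
E
```

```text
2.075 [ 0.43666743 -0.34184909  0.13584786] [ 2.85018877e-01  9.58521539e-01 -4.60387752e-04 -6.98046136e-04] 0.9022014599980516 [-0.86485904  0.55240608  1.69161472 -0.00195915  0.89824236 -1.85638188]
[[317.39726403 234.93761899]
 [311.38956164 239.14904838]
 [408.1150415  329.16441416]]
```

View pics/w1.png

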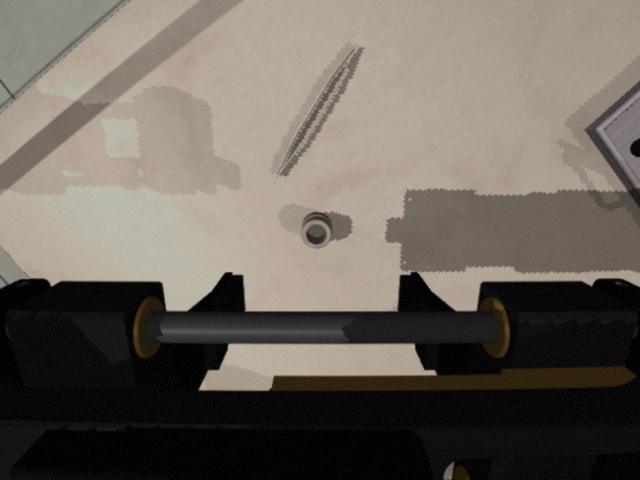

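```bash
python3 - <<'E'
from h import *
w=load('w1');cv2.imwrite('pics/w1c.png',cv2.resize(w['img'][190:270,260:380,::-1],None,fx=6,fy=6,interpolation=cv2.INTER_CUBIC))
print(onz(w,[[316,231],[317,229],[317,240]],.026), onz(w,[[317,229]],0.026))
E
```

```text
[[ 0.4315493  -0.34364     0.026     ]
 [ 0.43060317 -0.34205853  0.026     ]
 [ 0.43827166 -0.34709841  0.026     ]] [[ 0.43060317 -0.34205853  0.026     ]]
```

View pics/w1c.png

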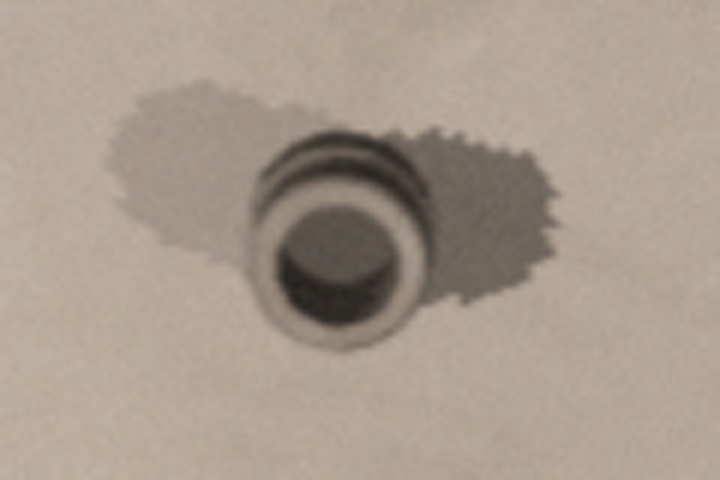

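>>> carry_out --travel '[[-3, -3, -40], [-3, -3, -80], [-3, -3, -115], [-3, -3, -131], [-3, -3, -132]]' --delta_rot '[[0, 0, 0], [0, 0, 0], [0, 0, 0], [0, 0, 0], [0, 0, 0]]'

```text
clock: 2.7
position: [0.4334, -0.3445, 0.0032]
tcp_rot: [0.285, 0.958, -0.0, -0.001]
force: [0.1, 0.6, 0.4]
width: 0.899
```

>>> carry_out --travel '[[0, 0, 0], [0, 0, 0], [0, 0, 0], [0, 0, 0], [0, 0, 0]]' --delta_rot '[[0, 0, 0], [0, 0, 0], [0, 0, 0], [0, 0, 0], [0, 0, 0]]' --gripper 1.0

```text
clock: 3.32
position: [0.4334, -0.3446, 0.0033]
tcp_rot: [0.285, 0.958, -0.0, -0.001]
force: [0.6, 0.5, -0.5]
width: 0.417
```

```bash
python3 - <<'E'
from h import *
w=snap('wrist','w2');o=ctrl.get_obs();print(o['clock'],o['position'],o['tcp_rot'],o['width'],o['force'])
E
```

```text
3.375 [ 0.43343283 -0.34454984  0.00326995] [ 2.85312494e-01  9.58433630e-01 -3.69041743e-05 -1.32528263e-03] 0.36726073137200677 [-0.21090569  0.45457983  0.05448541]
```

View pics/w2.png

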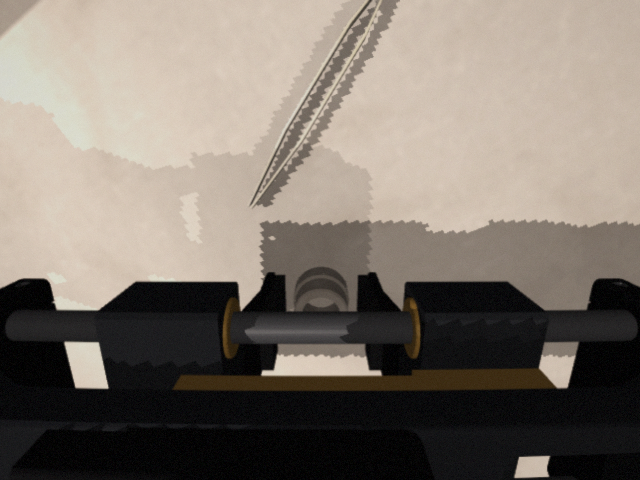

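Fingers are still closing, with the nut centred between them (about (322,290)). Wait one more call, then lift.

>>> carry_out --travel '[[0, 0, 0], [0, 0, 0], [0, 0, 0], [0, 0, 0], [0, 0, 0]]' --delta_rot '[[0, 0, 0], [0, 0, 0], [0, 0, 0], [0, 0, 0], [0, 0, 0]]'

```text
clock: 4.0
position: [0.4334, -0.3445, 0.0032]
tcp_rot: [0.285, 0.958, -0.0, -0.001]
force: [0.1, 0.0, -0.4]
width: 0.291
```

>>> carry_out --travel '[[0, 0, 30], [0, 0, 70], [0, 0, 110], [0, 0, 140], [0, 0, 140]]' --delta_rot '[[0, 0, 0], [0, 0, 0], [0, 0, 0], [0, 0, 0], [0, 0, 0]]'

```text
clock: 4.62
position: [0.4346, -0.3458, 0.1455]
tcp_rot: [0.285, 0.958, -0.002, 0.001]
force: [-0.5, -0.5, -0.5]
width: 0.295
```

```bash
python3 - <<'E'
from h import *
w=snap('wrist','w3');o=ctrl.get_obs();print(o['clock'],o['position'],o['tcp_rot'],o['width'],o['force'])
snap('side','s3')
cv2.imwrite('pics/w3c.png',cv2.resize(w['img'][250:350,240:400,::-1],None,fx=5,fy=5,interpolation=cv2.INTER_CUBIC))
P=o['position'];print(proj(w,[P+[0,0,.022],P+[0,0,-.004],P]))
E
```

```text
4.675 [ 0.43369846 -0.34479657  0.14389911] [ 2.85281983e-01  9.58443328e-01 -5.75658280e-04 -4.95815865e-04] 0.2899627166388139 [ 0.28497154 -0.49781836 -0.98542074]
[[321.87867786 310.47399511]
 [321.92936299 286.41721715]
 [321.92251301 289.6778358 ]]
```

View pics/w3c.png

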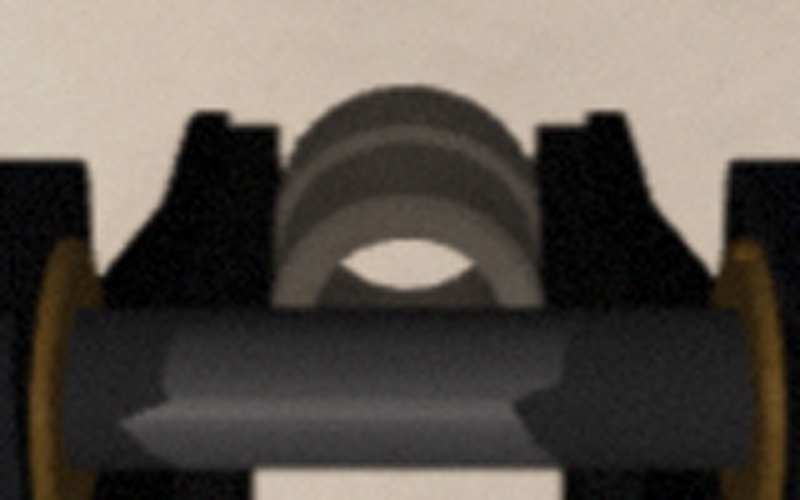

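View pics/s3.png

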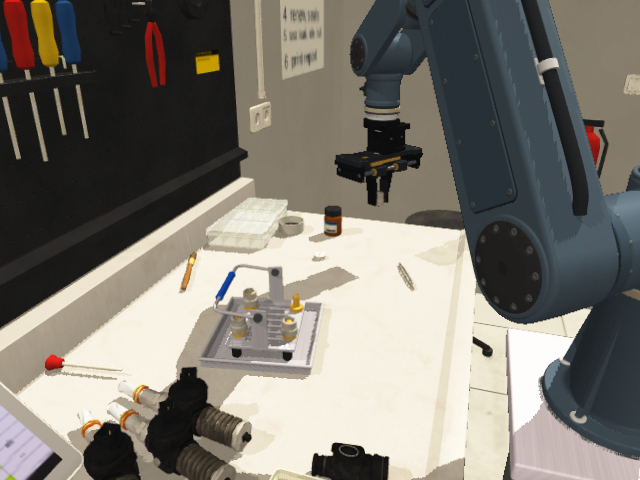

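```bash
python3 - <<'E'
from h import *
w=load('w3');P=np.array([0.43370,-0.34480,0.1439])
f=lambda p:(np.array(p)+.5)/5-.5+np.array([240,250])
u=np.array([.2853,.9584]);jaw=np.radians(56.9);j=np.array([np.cos(jaw),np.sin(jaw)]);n=np.array([-j[1],j[0]])
for nm,p,dz in(('boretop',(408,238),.0228),('outtop',(408,194),.0228),('bot far bore',(408,290),-.0032)):
    q=onz(w,[f(p)],P[2]+dz)[0][:2]-P[:2]; print(nm,'jaw',q@j*1e3,'n',q@n*1e3)
E
```

```text
boretop jaw -0.294834161624102 n 6.880542460050585
outtop jaw -0.29297849345786764 n 11.070968097076694
bot far bore jaw -0.3776081680527397 n -11.705745753153169
```

```bash
python3 - <<'E'
from h import *
w=load('w3');P=np.array([0.43370,-0.34480,0.1439])
f=lambda p:(np.array(p)+.5)/5-.5+np.array([240,250])
jaw=np.radians(56.9);j=np.array([np.cos(jaw),np.sin(jaw)]);n=np.array([-j[1],j[0]])
q=onz(w,[f((408,86))],P[2]-.0032)[0][:2]-P[:2];print(q@n*1e3)
# w1: same for standing nut, both edges
w=load('w1');f=lambda p:(np.array(p)+.5)/6-.5+np.array([260,190])
c=np.array([.4334,-.3445])
for nm,p,z in(('bore cam',(338,204),.026),('bore far',(338,325),.026),('out cam',(338,176),.026),('out far',(338,352),.026),('left bore',(277,264),.026),('right',(400,264),.026),('bot outer cam',(338,130),0),('bot bore far',(338,284),0.)):
    q=onz(w,[f(p)],z)[0][:2]-c;print(nm,q@j*1e3,q@n*1e3)
E
```

```text
11.128679871407723
bore cam -0.3291836833213758 8.135406670490852
bore far -0.4061019100408819 -8.666375424824883
out cam -0.311875778009975 11.94635774390237
out far -0.4237511047538715 -12.491931537454876
left bore -8.538693587184085 -0.1270911142244175
right 7.937096847051661 -0.1272691989093245
bot outer cam -0.7290966244552941 12.811095625769216
bot bore far -0.834126173374976 -10.271773584728374
```

>>> carry_out --travel '[[10, 40, 0], [28, 95, 0], [45, 150, 0], [60, 205, 0], [74, 250, 0]]' --delta_rot '[[0, 0, 0], [0, 0, 0], [0, 0, 0], [0, 0, 0], [0, 0, 0]]'

```text
clock: 5.35
position: [0.5059, -0.0915, 0.1409]
tcp_rot: [0.285, 0.959, 0.0, -0.004]
force: [0.8, -0.5, -0.6]
width: 0.293
```

>>> carry_out --travel '[[5, 20, 0], [10, 35, 0], [10, 36, 0], [10, 36, 0], [10, 36, 0]]' --delta_rot '[[0, 0, 0], [0, 0, 0], [0, 0, 0], [0, 0, 0], [0, 0, 0]]'

```text
clock: 5.98
position: [0.5159, -0.0565, 0.1408]
tcp_rot: [0.286, 0.958, 0.0, -0.004]
force: [0.5, 0.2, -0.3]
width: 0.294
```

```bash
python3 - <<'E'
from h import *
w=snap('wrist','w4');o=ctrl.get_obs();print(o['clock'],o['position'],o['tcp_rot'],o['width'],o['force'])
snap('side','s4');snap('top','t4')
print(proj(w,[[.5185,-.058,.061],[.5185,-.058,.037]]))
E
```

```text
6.025 [ 0.51586298 -0.05648118  0.14090091] [ 2.85783103e-01  9.58286842e-01  4.16191075e-04 -3.76459915e-03] 0.29184761752945954 [ 0.80409709  1.43297533 -0.43915846]
[[321.70263232 250.7402181 ]
 [321.71573462 241.50317507]]
```

View pics/w4.png

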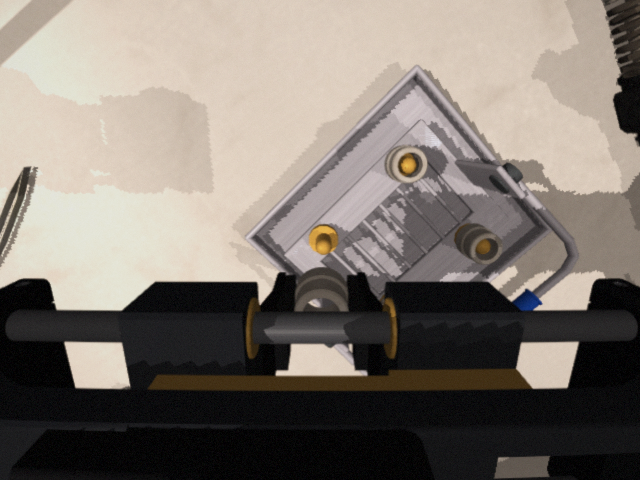

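View pics/s4.png

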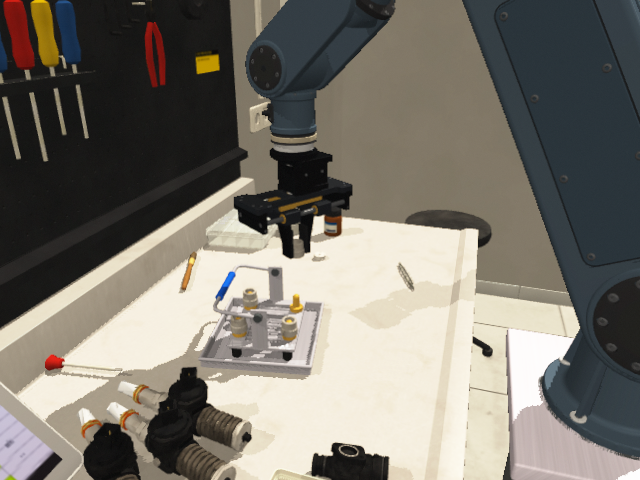

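```bash
python3 - <<'E'
from h import *
w=load('w4');cv2.imwrite('pics/w4c.png',cv2.resize(w['img'][210:320,270:380,::-1],None,fx=5,fy=5,interpolation=cv2.INTER_CUBIC))
E
```

```text
(no output)
```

View pics/w4c.png

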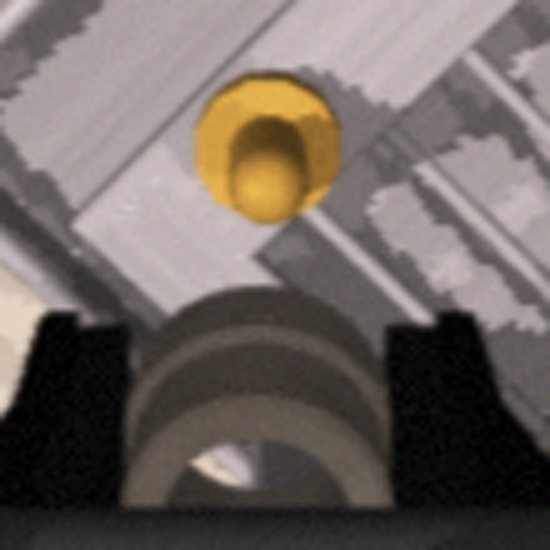

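```bash
python3 - <<'E'
from h import *
w=load('w4');f=lambda p:(np.array(p)+.5)/5-.5+np.array([270,210])
P=np.array([.51586,-.05648,.1409]);jaw=np.radians(2*np.degrees(np.arctan2(.95829,.28578))-90);j=np.array([np.cos(jaw),np.sin(jaw)]);n=np.array([-j[1],j[0]])
for nm,p,z in(('sh cam',(268,73),.037),('sh L',(196,143),.037),('sh R',(341,143),.037),('pin tip low',(268,223),.058),('pin L',(228,190),.056),('pin R',(307,190),.056),('nut bore cam',(258,437),P[2]+.0228),('nut out cam',(258,394),P[2]+.0228),('nut bot cam',(258,285),P[2]-.0032)):
    q=onz(w,[f(p)],z)[0][:2];print(nm,q.round(4),(q-P[:2])@j*1e3,(q-P[:2])@n*1e3)
R=j*0
t=load('t4');print(proj(t,[[.5185,-.058,.06]]))
E
```

```text
sh cam [ 0.5074 -0.0493] 1.3203895387907782 11.013482380960816
sh L [ 0.5107 -0.065 ] -10.016274249233657 -0.33821723263979175
sh R [ 0.5232 -0.0459] 12.857832971649563 -0.31658870160942676
pin tip low [ 0.5221 -0.0591] 1.2775154430972444 -6.668295043918733
pin L [ 0.5152 -0.0616] -4.625874648594974 -2.2124676086191286
pin R [ 0.5216 -0.0518] 7.029960087342546 -2.2008187406853725
nut bore cam [ 0.5085 -0.0517] -0.008156869607413627 8.772328680265135
nut out cam [ 0.5051 -0.0495] -0.009931588730800597 12.800175904282096
nut bot cam [ 0.5048 -0.0493] -0.05740451499938646 13.123448062532814
[[257.34702194 262.24404361]]
```

>>> carry_out --travel '[[1, 1, -20], [1, 1, -40], [1, 1, -60], [1, 1, -70], [1, 1, -70]]' --delta_rot '[[0, 0, 0], [0, 0, 0], [0, 0, 0], [0, 0, 0], [0, 0, 0]]'

```text
clock: 6.75
position: [0.5165, -0.0554, 0.0705]
tcp_rot: [0.286, 0.958, 0.0, -0.004]
force: [-0.3, -1.1, 0.1]
width: 0.292
```

```bash
python3 - <<'E'
from h import *
w=snap('wrist','w5');o=ctrl.get_obs();print(o['clock'],o['position'],o['tcp_rot'],o['width'],o['force'])
s=snap('side','s5')
cv2.imwrite('pics/w5c.png',cv2.resize(w['img'][220:330,260:390,::-1],None,fx=5,fy=5,interpolation=cv2.INTER_CUBIC))
cv2.imwrite('pics/s5c.png',cv2.resize(s['img'][220:350,210:370,::-1],None,fx=5,fy=5,interpolation=cv2.INTER_CUBIC)[:600])
E
```

```text
6.8 [ 0.51700851 -0.05543897  0.07108273] [ 2.85753717e-01  9.58295866e-01  4.38838201e-04 -3.69506511e-03] 0.2895006812075101 [-0.22304008  0.58655854  0.27894072]
```

View pics/w5c.png

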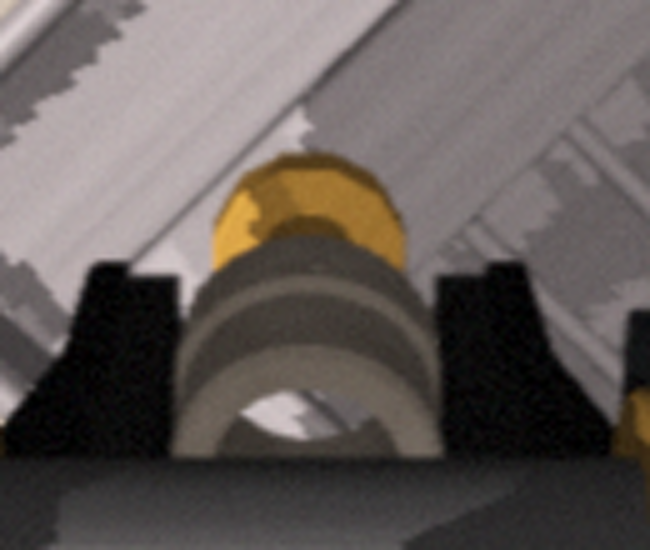

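View pics/s5c.png

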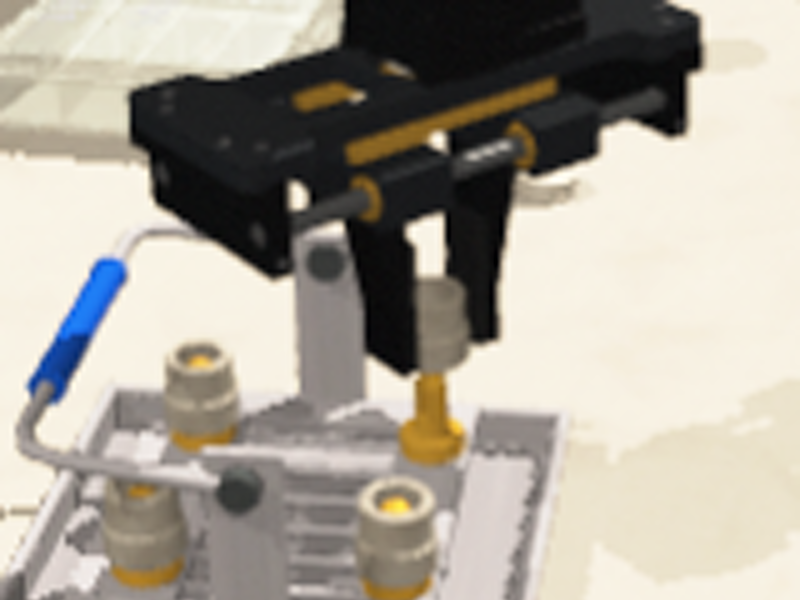

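```bash
python3 - <<'E'
from h import *
w=load('w5');f=lambda p:(np.array(p)+.5)/5-.5+np.array([260,220])
P=np.array([.5167,-.05542,.0707]);jaw=np.radians(56.8);j=np.array([np.cos(jaw),np.sin(jaw)]);n=np.array([-j[1],j[0]])
for nm,p,z in(('sh cam',(309,152),.037),('sh L',(213,240),.037),('sh R',(405,240),.037),('pin base cam',(309,216),.037),('nut bore cam',(308,388),P[2]+.0228),('nut out cam',(308,343),P[2]+.0228),('nut bot cam',(308,234),P[2]-.0032),('pin bot far',(308,438),P[2]-.0032)):
    q=onz(w,[f(p)],z)[0][:2];print(nm,q.round(4),(q-P[:2])@j*1e3,(q-P[:2])@n*1e3)
s=load('s5');g=lambda p:(np.array(p)+.5)/5-.5+np.array([210,220])
q=onz(s,[g((432,378))],.058)[0];print(q,(q[:2]-P[:2])@j*1e3,(q[:2]-P[:2])@n*1e3)
print((proj(s,[[*P[:2],.0675],[*P[:2],.037],[*(P[:2]+n*.001),.0675]])-[210,220]+.5)*5-.5)
E
```

```text
sh cam [ 0.5063 -0.0486] 0.04166961432536157 12.405582513742752
sh L [ 0.5093 -0.0641] -11.352919377724987 1.4436081655963067
sh R [ 0.5217 -0.045 ] 11.440498136016855 1.4651684499451663
pin base cam [ 0.513  -0.0529] 0.04431121023966937 4.4743475221803655
nut bore cam [ 0.5093 -0.0505] 0.03717727285734978 8.87319656404791
nut out cam [ 0.5058 -0.0482] 0.036415975126747976 13.083919173467839
nut bot cam [ 0.5054 -0.0481] -0.015134717459264018 13.44226381954703
pin bot far [ 0.5242 -0.0604] -0.011085235561778376 -9.014382397376963
[ 0.51861897 -0.05902061  0.058     ] -1.962108706828794 -3.5772891174934345
[[433.11982478 360.46663668]
 [434.63543825 434.46080024]
 [434.81407782 361.57172   ]]
```

>>> carry_out --travel '[[0.6, -0.4, 0], [0.6, -0.4, -4], [0.6, -0.4, -8], [0.6, -0.4, -12], [0.6, -0.4, -15]]' --delta_rot '[[0, 0, 0], [0, 0, 0], [0, 0, 0], [0, 0, 0], [0, 0, 0]]'

```text
clock: 7.48
position: [0.5177, -0.0558, 0.056]
tcp_rot: [0.286, 0.958, 0.0, -0.003]
force: [-0.4, 0.3, -0.2]
width: 0.291
```

```bash
python3 - <<'E'
from h import *
w=snap('wrist','w6');o=ctrl.get_obs();print(o['clock'],o['position'],o['tcp_rot'],o['width'],o['force'],o['ft_torque'])
s=snap('side','s6')
a=cv2.resize(w['img'][220:330,260:390,::-1],None,fx=3.5,fy=3.5,interpolation=cv2.INTER_CUBIC)
b=cv2.resize(s['img'][250:360,240:320,::-1],None,fx=3.5,fy=3.5,interpolation=cv2.INTER_CUBIC)
cv2.imwrite('pics/c6.png',np.hstack([a,b]))
E
```

```text
7.525 [ 0.51754042 -0.05575767  0.0557246 ] [ 2.85707029e-01  9.58309401e-01  4.41942652e-04 -3.79335774e-03] 0.29084544080972036 [-0.26455879  0.15486416 -0.87982809] [ 0.05915369 -0.16749679  0.0102602 ]
```

View pics/c6.png

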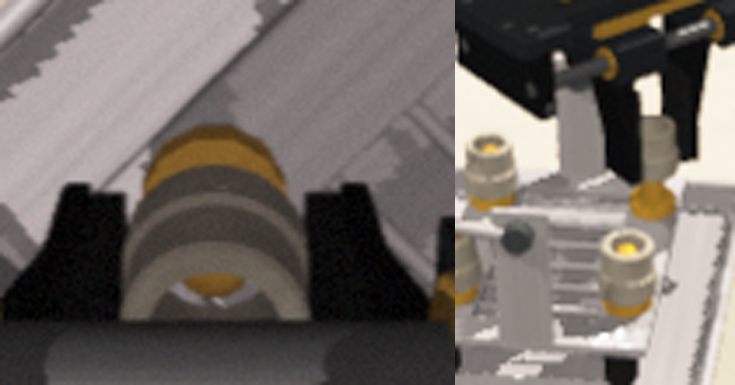

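>>> carry_out --travel '[[0, 0, -4], [0, 0, -8], [0, 0, -12], [0, 0, -14], [0, 0, -14]]' --delta_rot '[[0, 0, 0], [0, 0, 0], [0, 0, 0], [0, 0, 0], [0, 0, 0]]'

```text
clock: 8.2
position: [0.5175, -0.0557, 0.0417]
tcp_rot: [0.286, 0.958, 0.0, -0.004]
force: [0.8, -1.2, -0.8]
width: 0.291
```

```bash
python3 - <<'E'
from h import *
w=snap('wrist','w7');o=ctrl.get_obs();print(o['clock'],o['position'],o['tcp_rot'],o['width'],o['force'],o['ft_torque'])
s=snap('side','s7')
a=cv2.resize(w['img'][220:330,260:390,::-1],None,fx=3.5,fy=3.5,interpolation=cv2.INTER_CUBIC)
b=cv2.resize(s['img'][250:360,240:320,::-1],None,fx=3.5,fy=3.5,interpolation=cv2.INTER_CUBIC)
cv2.imwrite('pics/c7.png',np.hstack([a,b]))
E
```

```text
8.25 [ 0.51758258 -0.05576476  0.04188032] [ 2.85696220e-01  9.58312656e-01  4.44525575e-04 -3.78482488e-03] 0.29154567478069865 [-0.17798462  0.7679638  -0.14167452] [ 0.10030141 -0.15874606 -0.04045631]
```

View pics/c7.png

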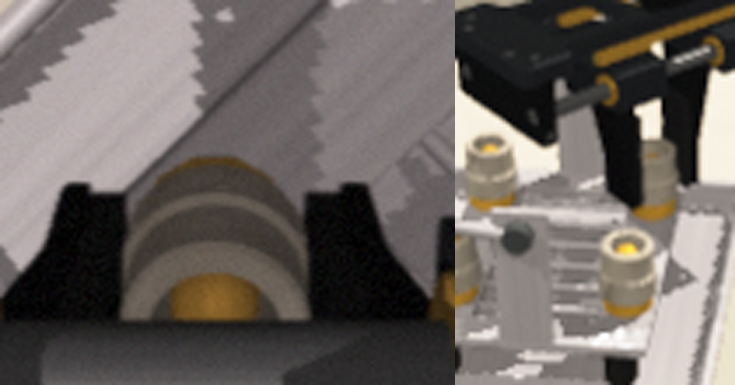

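>>> carry_out --travel '[[0, 0, -0.5], [0, 0, -1], [0, 0, -1.5], [0, 0, -1.5], [0, 0, -1.5]]' --delta_rot '[[0, 0, 0], [0, 0, 0], [0, 0, 0], [0, 0, 0], [0, 0, 0]]'

```text
clock: 8.93
position: [0.5176, -0.0558, 0.0404]
tcp_rot: [0.286, 0.958, 0.0, -0.004]
force: [-1.0, -0.7, -0.2]
width: 0.295
```

>>> carry_out --travel '[[0, 0, 0], [0, 0, 0], [0, 0, 0], [0, 0, 0], [0, 0, 0]]' --delta_rot '[[0, 0, 0], [0, 0, 0], [0, 0, 0], [0, 0, 0], [0, 0, 0]]' --gripper 0.45

```text
clock: 9.55
position: [0.5177, -0.0558, 0.0405]
tcp_rot: [0.286, 0.958, 0.0, -0.004]
force: [0.0, -0.2, -0.7]
width: 0.548
```

```bash
python3 - <<'E'
from h import *
w=snap('wrist','w8');o=ctrl.get_obs();print(o['clock'],o['position'],o['tcp_rot'],o['width'],o['force'],o['ft_torque'])
s=snap('side','s8')
a=cv2.resize(w['img'][220:330,260:390,::-1],None,fx=3.5,fy=3.5,interpolation=cv2.INTER_CUBIC)
b=cv2.resize(s['img'][250:360,240:320,::-1],None,fx=3.5,fy=3.5,interpolation=cv2.INTER_CUBIC)
cv2.imwrite('pics/c8.png',np.hstack([a,b]))
E
```

```text
9.6 [ 0.51766862 -0.05579794  0.04049511] [ 2.85699209e-01  9.58312304e-01  4.31298690e-04 -3.64735234e-03] 0.546245229084579 [ 1.27940445 -0.50915683  0.39977357] [ 0.05583362 -0.15911687 -0.00936138]
```

View pics/c8.png

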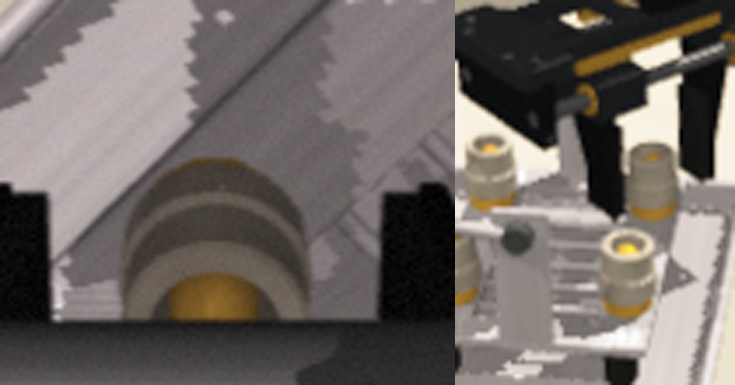

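>>> carry_out --travel '[[0, 0, 15], [0, 0, 45], [0, 0, 85], [0, 0, 120], [0, 0, 130]]' --delta_rot '[[0, 0, 0], [0, 0, 0], [0, 0, 0], [0, 0, 0], [0, 0, 0]]'

```text
clock: 10.28
position: [0.519, -0.0562, 0.1735]
tcp_rot: [0.286, 0.958, 0.0, -0.001]
force: [-0.2, -0.3, -0.4]
width: 0.551
```

>>> carry_out --travel '[[20, 15, 0], [45, 30, 0], [70, 45, 0], [95, 60, 0], [102, 64, 0]]' --delta_rot '[[0, 0, -10], [0, 0, -20], [0, 0, -30], [0, 0, -40], [0, 0, -44.6]]'

```text
clock: 10.9
position: [0.6219, 0.0088, 0.1726]
tcp_rot: [0.629, 0.778, 0.001, -0.001]
force: [-0.6, 0.5, -0.1]
width: 0.553
```

>>> carry_out --travel '[[0, 0, 0], [0, 0, 0], [0, 0, 0], [0, 0, 0], [0, 0, 0]]' --delta_rot '[[0, 0, 0], [0, 0, 0], [0, 0, 0], [0, 0, 0], [0, 0, 0]]'

```text
clock: 11.52
position: [0.6218, 0.0086, 0.1728]
tcp_rot: [0.629, 0.778, 0.001, -0.001]
force: [0.3, -0.7, -0.7]
width: 0.55
```

```bash
python3 - <<'E'
from h import *
w=snap('wrist','w9');o=ctrl.get_obs();print(o['clock'],o['position'],o['tcp_rot'],o['width'],o['force'],o['joint_pos'])
snap('side','s9');snap('top','t9')
print(np.degrees(2*np.arctan2(o['tcp_rot'][1],o['tcp_rot'][0]))-90)
h=cv2.cvtColor(w['img'],cv2.COLOR_RGB2HSV);m=cv2.inRange(h,(105,150,60),(125,255,255))
print(cv2.boundingRect(m),cv2.minAreaRect(cv2.findNonZero(m)), proj(w,[[.62,.0077,.096]]))
E
```

```text
11.575 [0.62182788 0.00865687 0.17275685] [ 6.28752558e-01  7.77604720e-01  6.56470545e-04 -8.29677390e-04] 0.5484459435863852 [0.61472152 0.27568724 0.18729554] [-0.16650738  0.58080253  1.48874895  0.00222943  1.07284273 -0.3784725 ]
12.08365133447873
(311, 191, 17, 111) ((319.0, 246.0), (110.0, 16.0), 90.0) [[318.22903744 248.1559921 ]]
```

View pics/w9.png

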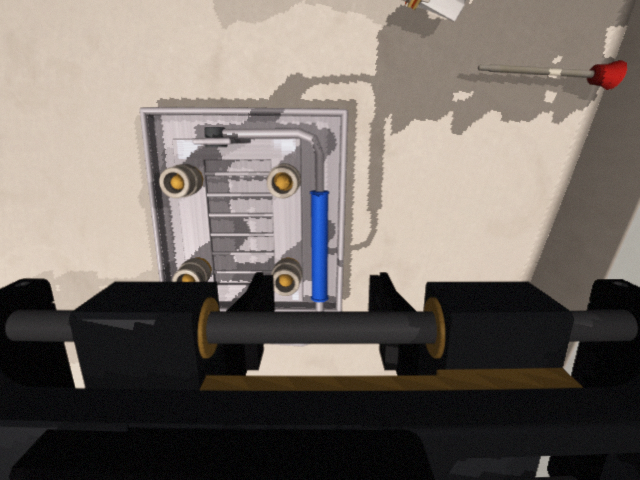

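View pics/s9.png

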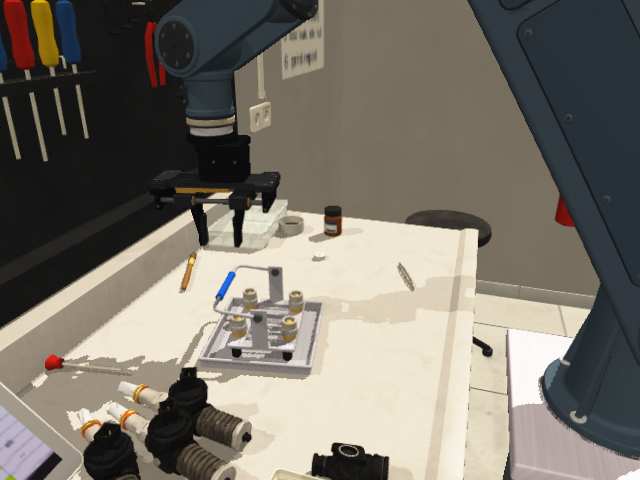

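>>> carry_out --travel '[[-1.5, -1, -30], [-1.5, -1, -60], [-1.5, -1, -85], [-1.5, -1, -94], [-1.5, -1, -94]]' --delta_rot '[[0, 0, 0], [0, 0, 0], [0, 0, 0], [0, 0, 0], [0, 0, 0]]'

```text
clock: 12.3
position: [0.6203, 0.0078, 0.0784]
tcp_rot: [0.629, 0.778, 0.0, -0.001]
force: [0.5, 0.5, 0.7]
width: 0.55
```

>>> carry_out --travel '[[0, 0, 0], [0, 0, 0], [0, 0, 0], [0, 0, 0], [0, 0, 0]]' --delta_rot '[[0, 0, 0], [0, 0, 0], [0, 0, 0], [0, 0, 0], [0, 0, 0]]' --gripper 0.75

```text
clock: 12.92
position: [0.6203, 0.0078, 0.0786]
tcp_rot: [0.629, 0.778, 0.0, -0.001]
force: [0.1, 0.6, -1.3]
width: 0.255
```

```bash
python3 - <<'E'
from h import *
w=snap('wrist','w10');o=ctrl.get_obs();print(o['clock'],o['position'],o['tcp_rot'],o['width'],o['force'])
s=snap('side','s10')
a=cv2.resize(w['img'][180:340,230:410,::-1],None,fx=2.2,fy=2.2,interpolation=cv2.INTER_CUBIC)
b=cv2.resize(s['img'][200:360,180:340,::-1],None,fx=2.2,fy=2.2,interpolation=cv2.INTER_CUBIC)
cv2.imwrite('pics/c10.png',np.hstack([a,b]))
E
```

```text
12.975 [0.62026386 0.00774064 0.07850188] [ 6.28715795e-01  7.77634149e-01  4.64230868e-04 -1.16823914e-03] 0.254389875237488 [ 0.37410934 -0.33547436  0.32473673]
```

View pics/c10.png

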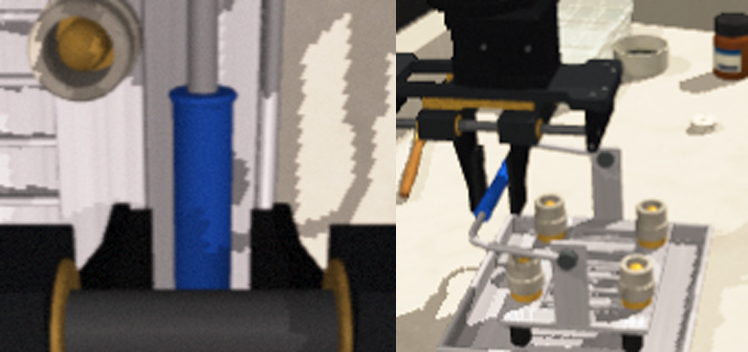

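>>> carry_out --travel '[[0, 0, 0], [0, 0, 0], [0, 0, 0], [0, 0, 0], [0, 0, 0]]' --delta_rot '[[0, 0, 0], [0, 0, 0], [0, 0, 0], [0, 0, 0], [0, 0, 0]]' --gripper 1.0

```text
clock: 13.65
position: [0.6204, 0.0078, 0.0785]
tcp_rot: [0.629, 0.778, 0.001, -0.001]
force: [-0.4, 0.3, -0.5]
width: 0.126
```

>>> carry_out --travel '[[0, 0, 0], [0, 0, 0], [0, 0, 0], [0, 0, 0], [0, 0, 0]]' --delta_rot '[[0, 0, 0], [0, 0, 0], [0, 0, 0], [0, 0, 0], [0, 0, 0]]'

```text
clock: 14.28
position: [0.6204, 0.0078, 0.0785]
tcp_rot: [0.629, 0.778, 0.001, -0.001]
force: [0.1, 0.1, -0.3]
width: 0.124
```

```bash
python3 - <<'E'
from h import *
o=ctrl.get_obs();print(o['clock'],o['position'],o['width'],o['force'])
th=np.radians(12.15)
for p in np.linspace(1.45,0,16)[1:]:
    dx=72*(np.sin(p)-np.sin(1.45));dz=72*(np.cos(p)-np.cos(1.45));print(round(p,3),(dx*np.cos(th)).round(1),(dx*np.sin(th)).round(1),dz.round(1))
E
```

```text
14.275 [0.62041353 0.00778989 0.07846874] 0.12355192515276808 [ 0.12035465  0.08241365 -0.25442014]
1.353 -1.1 -0.2 6.9
1.257 -2.9 -0.6 13.6
1.16 -5.3 -1.2 20.1
1.063 -8.4 -1.8 26.3
0.967 -11.9 -2.6 32.2
0.87 -16.1 -3.5 37.8
0.773 -20.7 -4.5 42.8
0.677 -25.8 -5.6 47.5
0.58 -31.3 -6.7 51.5
0.483 -37.2 -8.0 55.1
0.387 -43.3 -9.3 58.0
0.29 -49.7 -10.7 60.3
0.193 -56.4 -12.1 62.0
0.097 -63.1 -13.6 63.0
0.0 -69.9 -15.0 63.3
```

>>> carry_out --travel '[[-1.1, -0.2, 6.9], [-2.9, -0.6, 13.6], [-5.3, -1.2, 20.1], [-8.4, -1.8, 26.3], [-11.9, -2.6, 32.2]]' --delta_rot '[[0, 0, 0], [0, 0, 0], [0, 0, 0], [0, 0, 0], [0, 0, 0]]'

```text
clock: 14.9
position: [0.6081, 0.0051, 0.1112]
tcp_rot: [0.629, 0.778, 0.001, -0.001]
force: [0.3, -0.5, -0.6]
width: 0.126
```

```bash
python3 - <<'E'
from h import *
w=snap('wrist','w11');o=ctrl.get_obs();print(o['clock'],(o['position']-[0.62041353,0.00778989,0.07846874])*1e3,o['width'],o['force'])
s=snap('side','s11')
a=cv2.resize(w['img'][60:340,130:410,::-1],None,fx=1.4,fy=1.4,interpolation=cv2.INTER_CUBIC)
b=cv2.resize(s['img'][180:376,180:376,::-1],None,fx=2,fy=2,interpolation=cv2.INTER_CUBIC)
cv2.imwrite('pics/c11.png',np.hstack([a,b]))
E
```

```text
14.95 [-12.65305792  -2.70725802  33.29014929] 0.12699621088036273 [ 0.07488905  0.0055361  -0.52250454]
```

View pics/c11.png

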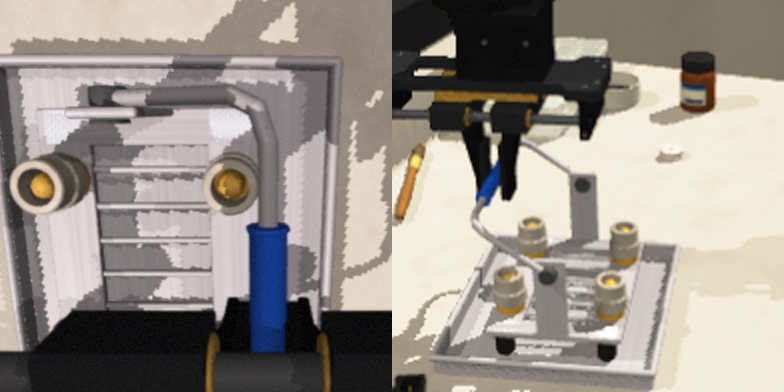

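>>> carry_out --travel '[[-3.5, -0.8, 4.5], [-8.1, -1.8, 9.5], [-13.2, -2.9, 14.2], [-18.7, -4.0, 18.2], [-24.5, -5.3, 21.8]]' --delta_rot '[[0, 0, 0], [0, 0, 0], [0, 0, 0], [0, 0, 0], [0, 0, 0]]'

```text
clock: 15.62
position: [0.5831, -0.0002, 0.1335]
tcp_rot: [0.629, 0.778, 0.001, -0.001]
force: [0.4, 1.0, 0.0]
width: 0.126
```

```bash
python3 - <<'E'
from h import *
o=ctrl.get_obs();print(o['clock'],(o['position']-[0.62041353,0.00778989,0.07846874])*1e3,o['width'],o['force'])
E
```

```text
15.625 [-37.29763044  -8.03258705  55.04818979] 0.1259327218074094 [0.43192968 0.98102078 0.02909128]
```

>>> carry_out --travel '[[-6.0, -1.3, 2.9], [-12.4, -2.7, 5.2], [-19.1, -4.1, 6.9], [-25.8, -5.6, 7.9], [-32.6, -7.0, 8.2]]' --delta_rot '[[0, 0, 0], [0, 0, 0], [0, 0, 0], [0, 0, 0], [0, 0, 0]]'

```text
clock: 16.25
position: [0.55, -0.0073, 0.1417]
tcp_rot: [0.629, 0.778, 0.0, -0.001]
force: [-0.1, 0.2, -1.3]
width: 0.126
```

```bash
python3 - <<'E'
from h import *
w=snap('wrist','w12');o=ctrl.get_obs();print(o['clock'],(o['position']-[0.62041353,0.00778989,0.07846874])*1e3,o['width'],o['force'],o['tcp_rot'])
s=snap('side','s12')
a=cv2.resize(w['img'][60:340,130:410,::-1],None,fx=1.4,fy=1.4,interpolation=cv2.INTER_CUBIC)
b=cv2.resize(s['img'][180:376,180:376,::-1],None,fx=2,fy=2,interpolation=cv2.INTER_CUBIC)
cv2.imwrite('pics/c12.png',np.hstack([a,b]))
E
```

```text
16.3 [-71.60076529 -15.23476581  63.15717031] 0.12605725154058492 [-0.74676963 -0.25068447  1.49748702] [ 6.28700693e-01  7.77645425e-01 -1.05946644e-04 -1.73769101e-03]
```

View pics/c12.png

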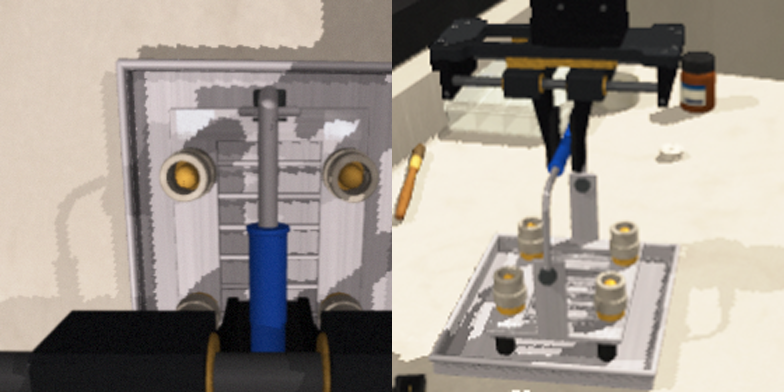

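>>> carry_out --travel '[[0, 0, 1], [0, 0, 3], [0, 0, 6], [0, 0, 10], [0, 0, 15]]' --delta_rot '[[0, 0, 0], [0, 0, 0], [0, 0, 0], [0, 0, 0], [0, 0, 0]]'

```text
clock: 16.98
position: [0.5494, -0.0074, 0.1569]
tcp_rot: [0.629, 0.778, 0.0, -0.002]
force: [-0.8, -0.3, -5.4]
width: 0.126
```

```bash
python3 - <<'E'
from h import *
w=snap('wrist','w13');o=ctrl.get_obs();print(o['clock'],o['position'],o['width'],o['force'])
s=snap('side','s13')
a=cv2.resize(w['img'][60:340,130:410,::-1],None,fx=1.4,fy=1.4,interpolation=cv2.INTER_CUBIC)
b=cv2.resize(s['img'][180:376,180:376,::-1],None,fx=2,fy=2,interpolation=cv2.INTER_CUBIC)
cv2.imwrite('pics/c13.png',np.hstack([a,b]))
E
```

```text
17.025 [ 0.54999497 -0.00747449  0.15765917] 0.12426319555905106 [ 0.29634855 -0.2632145  -4.39197041]
```

View pics/c13.png

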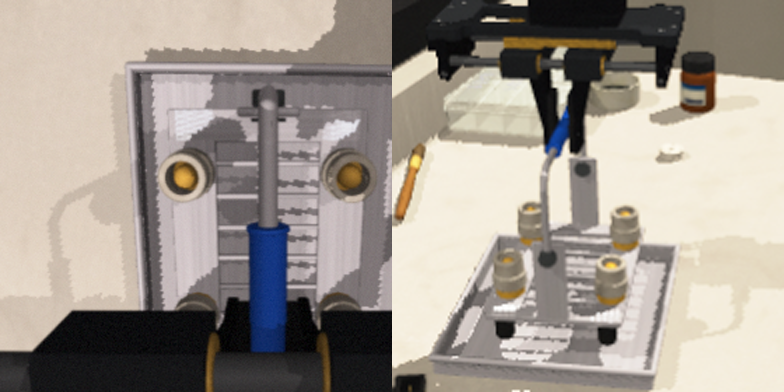

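>>> carry_out --travel '[[0, 0, 5], [0, 0, 12], [0, 0, 20], [0, 0, 28], [0, 0, 36]]' --delta_rot '[[0, 0, 0], [0, 0, 0], [0, 0, 0], [0, 0, 0], [0, 0, 0]]'

```text
clock: 17.7
position: [0.5501, -0.0075, 0.1941]
tcp_rot: [0.629, 0.778, 0.001, -0.001]
force: [-0.3, 0.1, -5.8]
width: 0.125
```

>>> carry_out --travel '[[0, 0, 10], [0, 0, 20], [0, 0, 30], [0, 0, 38], [0, 0, 43]]' --delta_rot '[[0, 0, 0], [0, 0, 0], [0, 0, 0], [0, 0, 0], [0, 0, 0]]'

```text
clock: 18.32
position: [0.5502, -0.0075, 0.2378]
tcp_rot: [0.629, 0.778, 0.001, -0.0]
force: [-0.3, -0.6, -6.0]
width: 0.124
```

>>> carry_out --travel '[[0, 0, 1], [0, 0, 1], [0, 0, 1], [0, 0, 1], [0, 0, 1]]' --delta_rot '[[0, 0, 0], [0, 0, 0], [0, 0, 0], [0, 0, 0], [0, 0, 0]]'

```text
clock: 18.95
position: [0.5501, -0.0075, 0.2386]
tcp_rot: [0.629, 0.778, 0.001, -0.001]
force: [0.3, -0.1, -5.2]
width: 0.127
```

>>> carry_out --travel '[[0, 0, 0], [0, 0, 0], [0, 0, 0], [0, 0, 0], [0, 0, 0]]' --delta_rot '[[0, 0, 0], [0, 0, 0], [0, 0, 0], [0, 0, 0], [0, 0, 0]]'

```text
clock: 19.58
position: [0.5501, -0.0075, 0.2386]
tcp_rot: [0.629, 0.778, 0.001, -0.0]
force: [-0.5, -0.6, -5.3]
width: 0.122
```

>>> carry_out --travel '[[0, 0, 0], [0, 0, 0], [0, 0, 0], [0, 0, 0], [0, 0, 0]]' --delta_rot '[[0, 0, 0], [0, 0, 0], [0, 0, 0], [0, 0, 0], [0, 0, 0]]'

```text
clock: 20.2
position: [0.5501, -0.0075, 0.2386]
tcp_rot: [0.629, 0.778, 0.001, -0.001]
force: [0.1, 0.0, -5.8]
width: 0.128
```

>>> carry_out --travel '[[0, 0, 0], [0, 0, 0], [0, 0, 0], [0, 0, 0], [0, 0, 0]]' --delta_rot '[[0, 0, 0], [0, 0, 0], [0, 0, 0], [0, 0, 0], [0, 0, 0]]'

```text
clock: 20.82
position: [0.5501, -0.0075, 0.2385]
tcp_rot: [0.629, 0.778, 0.001, -0.001]
force: [-0.3, 0.2, -5.0]
width: 0.13
```

```bash
python3 - <<'E'
from h import *
w=snap('wrist','w14');o=ctrl.get_obs();print(o['clock'],o['position'],o['width'],o['force'],o['tcp_rot'])
s=snap('side','s14');t=snap('top','t14')
a=cv2.resize(w['img'][60:340,130:410,::-1],None,fx=1.4,fy=1.4,interpolation=cv2.INTER_CUBIC)
b=cv2.resize(s['img'][180:376,180:376,::-1],None,fx=2,fy=2,interpolation=cv2.INTER_CUBIC)
cv2.imwrite('pics/c14.png',np.hstack([a,b]))
cv2.imwrite('pics/c14s.png',cv2.resize(s['img'][190:390,180:380,::-1],None,fx=3,fy=3,interpolation=cv2.INTER_CUBIC))
c=lambda p,o,f:(np.array(p,float)+.5)/f-.5+np.array(o)
E
```

```text
20.875 [ 0.55009941 -0.00752911  0.23855322] 0.12672182880663482 [-0.19620287 -0.70708086 -5.4942279 ] [ 6.28793991e-01  7.77571522e-01  6.06132031e-04 -5.27580248e-04]
```

View pics/c14.png

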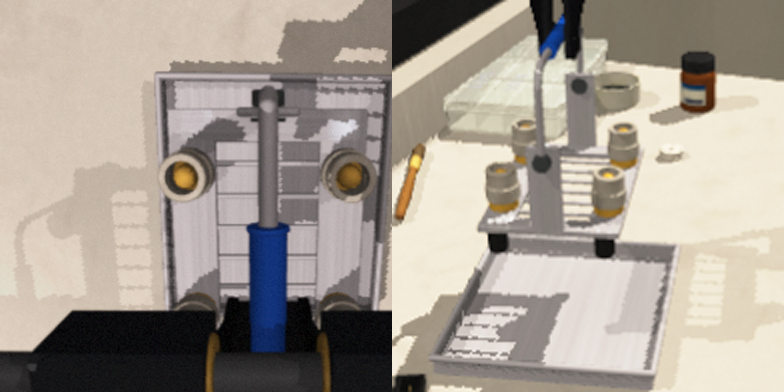

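View pics/c14s.png

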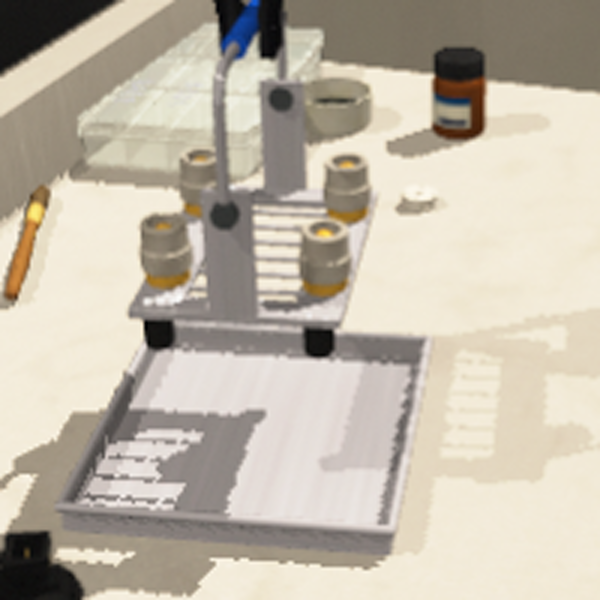

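View pics/t14.png

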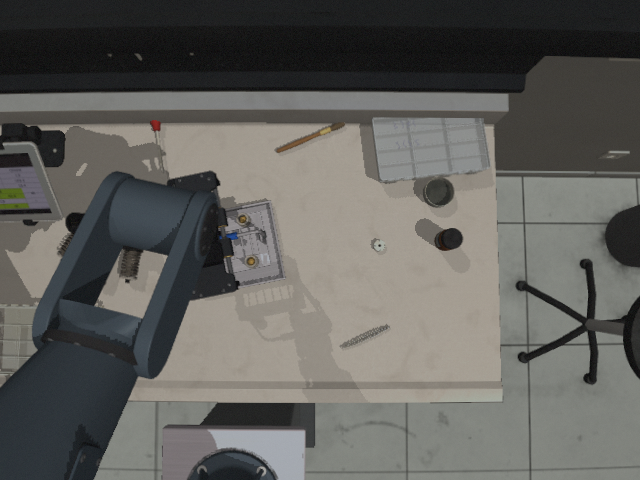

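```bash
python3 - <<'E'
from h import *
s=load('s14');g=lambda p:(np.array(p)+.5)/3-.5+np.array([180,190])
# front-edge ear pivots & foot heights: predicted vs seen
th=np.radians(12.15);c=np.array([.5501,-.0076]);R=np.array([[np.cos(th),-np.sin(th)],[np.sin(th),np.cos(th)]])
z0=.2386+.019-.156
P=[[*(R@[x,y]/1e3+c),z0+z/1e3] for x,y,z in((0,76,84),(0,-72,84),(42,42,58),(-42,42,58),(42,-42,58),(-42,-42,58))]
print(z0,((proj(s,P)-[180,190]+.5)*3-.5).round(0))
w=snap('wrist','w15');a=load('w14');print(np.abs(w['img'][:310,:].astype(int)-a['img'][:310,:]).mean())
job.finish_job()
E
```

```text
0.1016 [[226. 209.]
 [281.  97.]
 [163. 222.]
 [323. 229.]
 [200. 156.]
 [346. 162.]]
2.0494758064516128
the job is handed in; nothing more can be done
```

The loose nut is on the empty post, and the job was handed in at about 21 s of robot time with the rack held level and still over its tray. The hand-in reported no verdict.

**Nut:** I set it down on the post's shoulder and opened the fingers fully clear of it. In the pictures it sits at the same height as the other three. The top and wrist cameras disagreed by about 2 mm on where the post was, so I lowered in short steps and checked as I went. The pin went in without any noticeable force.

**Rack:** I pinched the bail at the middle of its blue grip, swung it upright along its arc, and lifted straight up.

**Last checks:**
- The feet are about 101 mm above the tray's underside, worked out from the tool height.
- The wrist force is a steady 5 to 6 N, which fits the rack and its four nuts hanging free of the tray.
- Predicted pin and pivot positions for a level rack match the side picture to within a few pixels (enlarged three times). This was a rough check by eye.
- Two wrist pictures taken in a row are nearly identical, so I saw no sway.
- All four nuts are on their posts.
- The disc and jar look to be where they started, but I compared them only by eye.

The final checks showed no failures or disagreements.

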